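Put the soap away in the spring-lid caddy

TASK

Press the thumb latch on the steel caddy so that its lid springs right open, lay the bar of soap flat in the bottom of the caddy gently (lower it in, do not drop it), then push the lid down until it snaps shut and the latch holds it. Leave the other things on the worktop where they stand.

Things in the scene. Friction and masses are not known exactly. Their poses are not given: they have to be found in the camera images.
- caddy: Open steel box, 160 x 160 mm outside, 75 mm high, walls and floor 5 mm (inside 150 x 150 mm, 70 mm deep), fixed to the worktop. Origin: centre of its underside, on the worktop. Its z is up; its -x side is the front with the thumb latch (roughly towards the robot), its +x side carries the lid's hinge. A wooden lid covers it.
- caddy_in (a point): Centre of the caddy's inner floor, 5 mm above the worktop; axes as the caddy's.
- lid (a joint): Angle of the lid in rad: 0 fully shut, 1.35 fully open (leaning a little short of upright, at its stop). A spring swings it fully open once the latch lets go; held by the latch it reads about 0.01. Closing takes about 1 N at the front edge, and up to about 6 N there (8 N 125 mm from the hinge) over the last 15 mm to snap past the hook. If not caught by the hook it springs open again.
- lid_hinge (a point): Middle of the lid's hinge line, in the caddy's frame at x = +80 mm, y = 0, 78 mm above the worktop. The hinge line runs along the caddy's y. The frame turns with the lid: its -x points along the lid to the free edge, its z is the lid's outward (upper) face normal.
- lid_edge (a point): Middle of the lid's free (front) edge, on its outer face, 160 mm from the hinge. The lid is a wooden plate 160 x 160 x 8 mm; shut, its outer face is 86 mm above the worktop. A 36 mm wide catch with a small roller juts 12 mm from this edge. Shut, the latch's hook stands 7 to 25 mm in front of the edge, up to 20 mm above the lid: press 30 mm or more back from the edge to stay clear of it.
- latch (a joint): Angle of the thumb latch in rad: 0 at rest (hooked), 0.35 pressed fully down. The lid is let go beyond about 0.2. A spring returns it.
- latch_pad (a point): Where to press the thumb latch: top of its dark steel paddle, 50 mm long (along the caddy's x), 44 mm wide, in front of the caddy; 78 mm above the worktop, 137 mm from the caddy's centre. The latch rocks about a pivot 37 mm behind (towards the caddy) and 18 mm below this point, which goes down 12 mm when pressed fully. 2 N to start, 5 N fully down.
- soap_center (a point): Centre of the loose bar of cream soap, 95 mm long (its x), 50 mm wide (its y), 40 mm high (its z), about 0.2 kg. It lies flat on the drying board.
- board: Wooden soap drying board, 150 x 110 x 12 mm, flat and fixed on the worktop. Origin: centre of its underside.
- scrub: Bystander: loose wooden scrubbing brush, 110 x 45 x 38 mm, between the caddy and the soap board. Origin: centre of its underside.
- tumbler: Bystander: loose white tumbler, 68 mm across, 100 mm high, behind the scrubbing brush. Origin: centre of its underside.
- detergent: Bystander: loose clear bottle of washing-up liquid, 66 mm across, 190 mm high, at the left. Origin: centre of its underside.
- mug: Bystander: loose terracotta mug, 84 mm across, 95 mm high, at the right. Origin: centre of its underside.
Mind the look-alikes: they are no part of the job. What is shaped like the part that bears soap_center but pink or turquoise is not meant.

How it is judged:
On the way, in this order (a step that is already met when the one before it is completed fails the run):
1. the lid has sprung open (beyond 1.1 rad) (value of joint lid above 1.1 rad), for 0.2 s.
2. the soap lies flat in the bottom of the caddy, let go, with the lid still open (x of soap_center in the frame of caddy between -0.075 and 0.075 m and y of soap_center in the frame of caddy between -0.075 and 0.075 m and z of soap_center in the frame of caddy below 0.032 m and linear speed of soap below 0.03 m/s and contact force between the fingers and soap below 0.1 N and value of joint lid above 0.6 rad and angle between the z axis of soap and the z axis of caddy, either way round below 0.2 rad), for 0.2 s.
At the end, for the whole second after the job is handed in: The lid is shut (under 0.04 rad) and held by the latch, which is back at rest (under 0.08 rad); the soap lies flat (within 0.2 rad) on the caddy's floor inside its walls (its centre no more than 32 mm above the worktop), at rest (x of soap_center in the frame of caddy between -0.075 and 0.075 m and y of soap_center in the frame of caddy between -0.075 and 0.075 m and z of soap_center in the frame of caddy below 0.032 m and linear speed of soap below 0.03 m/s and angle between the z axis of soap and the z axis of caddy, either way round below 0.2 rad and value of joint lid below 0.04 rad and value of joint latch below 0.08 rad and contact force between the fingers and soap below 0.1 N); the robot touches nothing.
It fails at once if the soap is dropped or thrown into the caddy (falls faster than 0.7 m/s inside it, as from more than about 25 mm) (x of soap_center in the frame of caddy between -0.075 and 0.075 m and y of soap_center in the frame of caddy between -0.075 and 0.075 m and z of soap_center in the frame of caddy below 0.07 m and linear speed of soap above 0.7 m/s).
It fails at once if a bystander is shifted by more than 40 mm or knocked over (distance of any of scrub, tumbler, detergent, mug from where it was at the start of the episode above 0.04 m or angle between any of scrub, tumbler, detergent, mug's own z axis and vertical above 0.5 rad).
It also fails if it takes over 70 s, if anything falls off the work surface, if the arm or the gripper's body presses on something with over 40 N, if the wrist force passes 120 N, or if a joint passes its speed limit or range.

ROBOT

A 6-joint arm with a two-finger parallel gripper is mounted at the origin on the work surface. World frame = base frame: x ahead of the robot, y to its left, z up, the work surface at z = 0. Lengths are in m, angles in rad, forces in N, time in s.
With the tool pointing down it reaches from about 0.35 to 0.975 m from the base axis. Payload 4.9 kg.
Tool frame: the origin (TCP) lies on the centre line of the jaws, within the pads' length; the fingertips stand 14 mm ahead of it and the grasp point (between the pads) lies 5 mm behind it; z points along the fingers, y is the line along which they close (so a half turn about z gives the same grasp; the last joint's range is limited). The gripper opens to 85 mm and grips with 20 to 120 N. Pads are 22 mm wide; open, the fingers measure 114 mm over their backs; the gripper's body (76 mm by 85 mm) begins 54 mm behind the grasp point. The pads swing forward as they close: fully open they stand 13 mm farther back than shut.
Start: joints at [1.022, 0.053, 1.613, -0, 1.476, -0.119], TCP at [0.26, 0.568, 0.245] pointing down, gripper open.
Joint ranges: [-3.01, 3.01], [-1.01, 2.22], [0.06, 2.58], [-1.02, 4.17], [0.09, 2.62], [-3.14, 3.14]. Speed limits (rad/s): [2.57, 2.57, 3.14, 3.14, 3.14, 3.14].

INTERFACE

Orientations are given as a unit quaternion [w, x, y, z].
In Python, from plant import * gives the robot as it stands.
- The arm moves only by the tool send_rows, never from a script. Its argument "steps" is a list of rows, each an object with "translation": the shift along the tool's x, y, z in cm, a list of three; "delta_rot": the turn, a rotation vector about the tool's x, y, z in rad, a list of three; "jaw": the finger opening in cm, from 0 to 8.54. In form: [{"translation": [dx, dy, dz], "delta_rot": [rx, ry, rz], "jaw": jaw}, ...]. A call has exactly 8 rows; each row is the pose to reach, as a shift and turn from the pose commanded when the call began, along the tool's axes at that moment; what a row does not reach only later rows make up. A row lasts 1/10 s, in which the tool goes at most 50 mm and 8.59 degrees, less where a joint would pass 70% of its speed; a pose out of reach is approached as far as the arm can. A call with a gripper value outside its range is refused whole. The fingers move at their own pace and stop on an object; the grip force is fixed at half the most. Time passes only in rows, so rows that repeat a pose let the fingers close, or fill a call up. It gives the time, the measured TCP pose, the force, the opening and the grip force at its end, in the units of the state.
- state(): the state, without advancing time (a new reading comes with each control period).
- grab_frame(name): name is "scene" or "top" or "wrist"; returns a dict with "pixels" (480x640x3 uint8, blue, green, red), "range_z" (480x640 float32, m along the optical axis (not along the pixel's ray), 0 where there is no reading), "fx", "fy", "cx", "cy" (pixels), "rvec" (rotation vector, rad) and "tvec" (3), from world to camera coordinates, as OpenCV has them. Camera axes: x right, y down, z forward; pixel columns grow to the right and rows downward; lengths in m; the calibration is good to about 2 mm. The wrist camera is an equidistant fisheye: a pixel r from the principal point sees the ray r / f radians off the axis. A picture is of the moment at which its call begins.
- job_done(): hands the job in; it is judged then, once.
The state is a dict: "time": time; "joint_pos": joint angles; "joint_vel": joint speeds; "joint_efforts": joint torques, N m; "tool_pos": TCP position; "tool_rot": TCP orientation; "contact_force": force on the tool from outside, world axes, zero at the start; "ft_torque": the same for the moment, N m; "gripper_width": opening from 0.0 (shut) to 1.0 (fully open); "grasp_force": force on a finger pad.
Only numpy, scipy, OpenCV 4.12 (cv2) and the standard library are available. Lean on these libraries where they do the work, as an engineer would, in place of code of your own. Each camera call takes 0.05 s, during which the arm holds its last target. There are 200 camera calls.

## Working session

There is one attempt and no reset: what is moved stays moved. The work goes in short steps, Python scripts to look and compute and a tool call to move; the robot and the scene stay as the last step left them, time stands still between calls to the robot, and variables do not carry over. Pictures are saved under pics/ and viewed, at most 10 in all, crops included, and the job is handed in when it is done.

Besides the shell and the picture viewer there is one more tool, called after "Emit:" as name(argument=value, ...), one argument or row to a line, values as JSON. send_rows: Moves the arm, as the interface text tells. Its arguments: {"type":"object","properties":{"steps":{"type":"array","items":{"type":"object","properties":{"translation":{"type":"array","items":{"type":"number"}},"delta_rot":{"type":"array","items":{"type":"number"}},"jaw":{"type":"number"}}}}},"required":["steps"]}

```bash
mkdir -p pics; ls; cat > h.py <<'E'
from plant import *
import numpy as np, cv2
from scipy.spatial.transform import Rotation as R
def cam(n):
    f=grab_frame(n); f['R']=R.from_rotvec(np.ravel(f['rvec'])).as_matrix(); f['t']=np.ravel(f['tvec']); return f
def cloud(f):
    v,u=np.mgrid[:480,:640]; z=f['range_z']
    P=np.stack([(u-f['cx'])/f['fx']*z,(v-f['cy'])/f['fy']*z,z],-1)
    return (P-f['t'])@f['R']
def Rt():
    s=state(); q=s['tool_rot']; return np.array(s['tool_pos']),R.from_quat([q[1],q[2],q[3],q[0]]).as_matrix(),s
E
python3 - <<'E'
from h import *
for n in ("top","scene"):
    f=cam(n); cv2.imwrite(f'pics/{n}0.png',f['pixels']); np.savez(f'{n}0.npz',**f)
p,r,s=Rt(); print(p,r.round(3),s['time'])
E
```

```text
pics
[0.26015249 0.56766963 0.24414073] [[-0.909  0.417 -0.001]
 [ 0.417  0.909 -0.002]
 [ 0.    -0.002 -1.   ]] 0.1
```

View pics/top0.png

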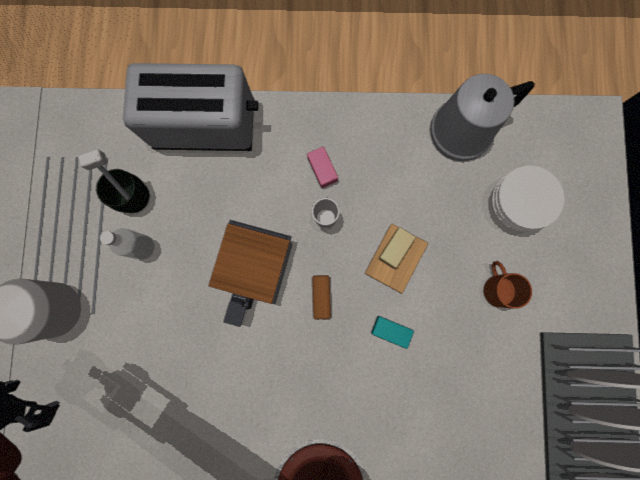

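View pics/scene0.png

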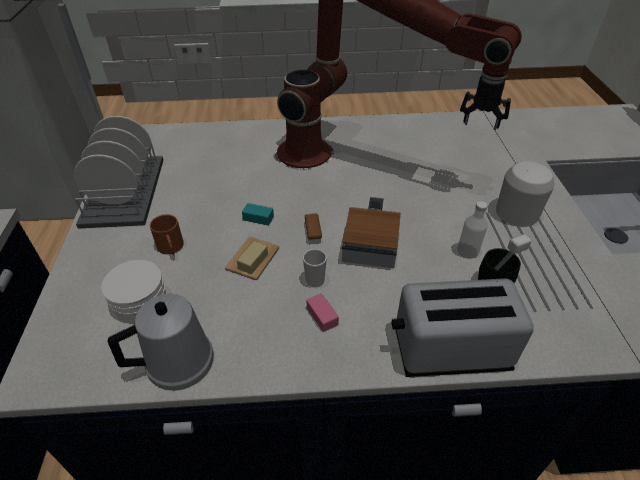

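Top view: the cream bar at (397,248) lies on the drying board. The pink bar at (322,167) and the turquoise bar at (393,332) are look-alikes. The cream bar on the board fits the description. The caddy lid is at (251,262) and the latch paddle at (236,312). Next I measure these and enlarge a crop to confirm.

```bash
python3 - <<'E'
from h import *
f=dict(np.load('top0.npz')); C=cloud(f); im=f['pixels']; hsv=cv2.cvtColor(im,cv2.COLOR_BGR2HSV)
def rep(name,box,zlo,zhi,extra=None):
    u0,v0,u1,v1=box; m=np.zeros((480,640),bool); m[v0:v1,u0:u1]=1
    m&=(C[...,2]>zlo)&(C[...,2]<zhi)
    if extra is not None: m&=extra
    P=C[m]; r=cv2.minAreaRect((P[:,:2]*1000).astype(np.float32)); b=cv2.boxPoints(r)
    print(name,m.sum(),'z',np.percentile(P[:,2],[5,50,95]).round(4),'ctr',np.round(r[0],1),np.round(r[1],1),'long-edge dirs',[round(float(np.degrees(np.arctan2(*(b[i+1]-b[i])[::-1]))),1) for i in (0,1)],'med',np.median(P[:,:2],0).round(4))
rep('lid',(200,215,300,310),.079,.093)
rep('latch',(215,293,262,332),.05,.12,hsv[...,2]<75)
rep('soap',(360,215,435,300),.040,.060)
rep('board',(355,215,440,300),.006,.02)
rep('scrub',(305,270,337,325),.015,.06)
rep('tumbler',(305,190,345,230),.05,.12)
rep('mug',(480,255,540,315),.05,.12)
rep('det',(95,220,160,265),.1,.25)
rep('pink',(300,140,345,195),.02,.06)
rep('turq',(365,310,420,350),.02,.06)
cv2.imwrite('pics/crop.png',np.hstack([cv2.resize(im[215:305,350:440],(400,400),interpolation=cv2.INTER_CUBIC),cv2.resize(im[240:340,200:300],(400,400),interpolation=cv2.INTER_CUBIC)]))
E
```

```text
lid 4608 z [0.0822 0.0859 0.0892] ctr [531.9 188. ] [160.9 206.6] long-edge dirs [-14.2, 75.8] med [0.546 0.184]
latch 511 z [0.0677 0.078  0.1013] ctr [432.4 208.1] [48.3 73.9] long-edge dirs [-17.0, 73.0] med [0.4316 0.2092]
soap 759 z [0.0469 0.051  0.0544] ctr [ 595.4 -180.7] [49.9 95.6] long-edge dirs [-31.8, 58.2] med [ 0.5946 -0.1801]
board 1630 z [0.0078 0.011  0.0145] ctr [ 565.5 -180.4] [109.8 164.9] long-edge dirs [-27.4, 62.6] med [ 0.5507 -0.1814]
scrub 778 z [0.0323 0.0367 0.0405] ctr [468.3   7.9] [107.9  45.1] long-edge dirs [-87.9, 2.1] med [0.467  0.0082]
tumbler 326 z [0.0544 0.0915 0.1008] ctr [673.    2.3] [65.7 66.1] long-edge dirs [-0.4, 89.6] med [0.688 0.002]
mug 726 z [0.0539 0.0786 0.0954] ctr [ 504.8 -450.9] [ 85.2 107.6] long-edge dirs [-10.5, 79.5] med [ 0.4969 -0.4405]
det 775 z [0.1088 0.1341 0.1903] ctr [586.  477.4] [55.8 65.1] long-edge dirs [-11.9, 78.1] med [0.584  0.4712]
pink 715 z [0.0331 0.0389 0.0427] ctr [806.9  13.4] [96.1 50.2] long-edge dirs [-64.9, 25.1] med [0.8037 0.0129]
turq 796 z [0.0348 0.0389 0.0425] ctr [ 384.7 -170.8] [95.4 50.1] long-edge dirs [-21.0, 69.0] med [ 0.3853 -0.1699]
```

View pics/crop.png

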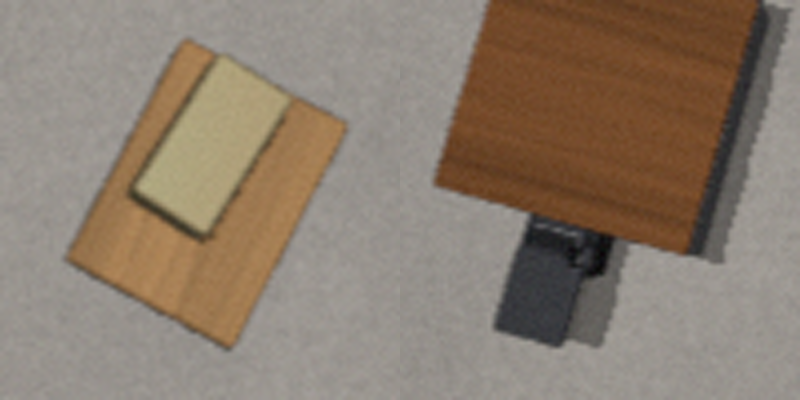

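Crop confirms the cream bar on the board is the soap, and the dark paddle sits left and front of the lid. I'll refine the caddy pose using the wooden lid only, then compute the first moves.

```bash
cat >> h.py <<'E'
def goto(pos,xdeg=None):
    "shift (cm) and turn (rad) in tool axes to reach pos with tool straight down, tool x at heading xdeg"
    p,r,s=Rt(); t=r.T@(np.array(pos)-p)*100
    a=np.radians(xdeg) if xdeg is not None else np.arctan2(r[1,0],r[0,0])
    x=np.array([np.cos(a),np.sin(a),0]); z=np.array([0,0,-1.]); T=np.stack([x,np.cross(z,x),z],1)
    print('shift',t.round(2),'turn',R.from_matrix(r.T@T).as_rotvec().round(3),'now',p.round(4),'xhead',np.degrees(np.arctan2(r[1,0],r[0,0])).round(1),'j6',round(s['joint_pos'][5],2))
E
python3 - <<'E'
from h import *
f=dict(np.load('top0.npz')); C=cloud(f); hsv=cv2.cvtColor(f['pixels'],cv2.COLOR_BGR2HSV)
m=np.zeros((480,640),bool); m[215:310,200:300]=1
m&=(C[...,2]>.078)&(C[...,2]<.095)&(hsv[...,1]>90)
P=C[m]; r=cv2.minAreaRect((P[:,:2]*1000).astype(np.float32)); b=cv2.boxPoints(r); print('lid',r,np.median(P[:,2]))
d=b[1]-b[0]; a=np.degrees(np.arctan2(d[1],d[0])); a=(a+45)%90-45; print('yaw',a)
c=np.array(r[0])/1000; cx=np.array([np.cos(np.radians(a)),np.sin(np.radians(a))]); cy=np.array([-cx[1],cx[0]])
m=np.zeros((480,640),bool); m[290:335,215:265]=1; m&=(C[...,2]>.06)&(C[...,2]<.12)&(hsv[...,1]<90)
Q=(C[m][:,:2]-c)@np.stack([cx,cy],1); k=Q[:,0]<-.11
print('paddle local x range',np.percentile(Q[k,0],[1,99]),'y',np.percentile(Q[k,1],[2,98]),'z',np.median(C[m][k,2]))
pad=c-.140*cx; print('c',c,'pad',pad)
goto([*pad,.13],180+a)
E
```

```text
lid ((545.4716796875, 183.2552947998047), (158.38084411621094, 160.6537628173828), 75.84867095947266) 0.08606353178293175
yaw -14.151333
paddle local x range [-0.15296809 -0.11042743] y [-0.02033271  0.02174607] z 0.07732752698765222
c [0.54547168 0.18325529] pad [0.40972021 0.21748303]
shift [-28.19 -25.58  11.46] turn [-0.002 -0.    -0.183] now [0.2602 0.5677 0.2441] xhead 155.4 j6 -0.12
```

Emit:
send_rows(
  steps=[
    {"translation":[-4,-3.6,0],"delta_rot":[0,0,-0.03],"jaw":0},
    {"translation":[-8,-7.3,0],"delta_rot":[0,0,-0.06],"jaw":0},
    {"translation":[-12,-10.9,0],"delta_rot":[0,0,-0.09],"jaw":0},
    {"translation":[-16,-14.5,2],"delta_rot":[0,0,-0.12],"jaw":0},
    {"translation":[-20,-18.2,4],"delta_rot":[0,0,-0.15],"jaw":0},
    {"translation":[-24,-21.8,7],"delta_rot":[0,0,-0.183],"jaw":0},
    {"translation":[-28.2,-25.6,10],"delta_rot":[0,0,-0.183],"jaw":0},
    {"translation":[-28.2,-25.6,11.5],"delta_rot":[0,0,-0.183],"jaw":0},
  ],
)

```text
time: 0.9
tool_pos: [0.4081, 0.2238, 0.1375]
tool_rot: [0.002, 0.123, 0.992, 0.001]
contact_force: [1.3, -0.7, -1.2]
gripper_width: -0.001
grasp_force: 0.0
```

```bash
python3 - <<'E'
from h import *
goto([.4097,.2175,.13],165.85)
f=cam('wrist'); cv2.imwrite('pics/w1.png',f['pixels'])
print(f['fx'],f['cx'],f['cy'])
s=state(); print(s['contact_force'],s['gripper_width'],s['time'])
E
```

```text
shift [-0.31 -0.57  0.75] turn [ 0.002  0.003 -0.   ] now [0.4081 0.2238 0.1375] xhead 165.8 j6 -0.98
371.64829954431775 320.55972262921074 236.99827260549597
[-1.24886587 -3.28059925 -3.37671694] -0.004719339693797222 0.95
```

View pics/w1.png

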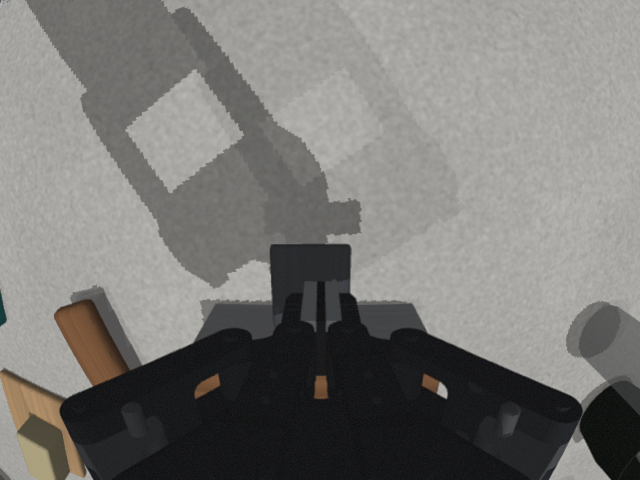

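The wrist view shows the shut fingertips at (320,285), over the dark paddle at (311,275) and centred on its width. I'll press now.

Emit:
send_rows(
  steps=[
    {"translation":[0,0,1.5],"delta_rot":[0,0,0],"jaw":0},
    {"translation":[0,0,3],"delta_rot":[0,0,0],"jaw":0},
    {"translation":[0,0,3.8],"delta_rot":[0,0,0],"jaw":0},
    {"translation":[0,0,4.2],"delta_rot":[0,0,0],"jaw":0},
    {"translation":[0,0,4.6],"delta_rot":[0,0,0],"jaw":0},
    {"translation":[0,0,4.8],"delta_rot":[0,0,0],"jaw":0},
    {"translation":[0,0,4.8],"delta_rot":[0,0,0],"jaw":0},
    {"translation":[0,0,4.8],"delta_rot":[0,0,0],"jaw":0},
  ],
)

```text
time: 1.75
tool_pos: [0.407, 0.2258, 0.0898]
tool_rot: [0.0, 0.123, 0.992, 0.0]
contact_force: [-2.5, 0.3, 3.2]
gripper_width: -0.001
grasp_force: 1.5
```

```bash
cat >> h.py <<'E'
c=np.array([.5455,.1833]); A=-14.15; cx=np.array([np.cos(np.radians(A)),np.sin(np.radians(A))]); cy=np.array([-cx[1],cx[0]])
def W(x,y,z): return np.array([*(c+x*cx+y*cy),z])
def lid(C):
    L=np.concatenate([(C[...,:2]-c)@np.stack([cx,cy],1),C[...,2:]],-1)
    return L
E
python3 - <<'E'
from h import *
goto(W(-.14,0,.081),165.85)
f=cam('top'); C=cloud(f); L=lid(C); hsv=cv2.cvtColor(f['pixels'],cv2.COLOR_BGR2HSV)
m=(abs(L[...,0])<.13)&(abs(L[...,1])<.08)&(L[...,2]>.07)&(hsv[...,1]>90)
print(m.sum(), np.percentile(L[m],[2,50,98],axis=0))
print(state()['contact_force'])
E
```

```text
shift [-0.47 -0.73  0.88] turn [0.001 0.    0.   ] now [0.407  0.2258 0.0898] xhead 165.9 j6 -0.98
5204 [[-0.12711759 -0.07632368  0.08222015]
 [-0.01834978 -0.00545     0.08697785]
 [ 0.07544379  0.07472676  0.39897116]]
[-3.6965441   0.48628561  2.92731059]
```

Emit:
send_rows(
  steps=[
    {"translation":[0,0,0.3],"delta_rot":[0,0,0],"jaw":0},
    {"translation":[0,0,0.6],"delta_rot":[0,0,0],"jaw":0},
    {"translation":[0,0,0.8],"delta_rot":[0,0,0],"jaw":0},
    {"translation":[0,0,1.0],"delta_rot":[0,0,0],"jaw":0},
    {"translation":[0,0,1.0],"delta_rot":[0,0,0],"jaw":0},
    {"translation":[0,0,1.0],"delta_rot":[0,0,0],"jaw":0},
    {"translation":[0,0,1.0],"delta_rot":[0,0,0],"jaw":0},
    {"translation":[0,0,1.0],"delta_rot":[0,0,0],"jaw":0},
  ],
)

```text
time: 2.6
tool_pos: [0.4059, 0.2261, 0.0792]
tool_rot: [-0.002, 0.123, 0.992, 0.001]
contact_force: [-7.2, 2.7, 7.9]
gripper_width: -0.001
grasp_force: 4.7
```

```bash
cat >> h.py <<'E'
def lidcheck():
    f=cam('top'); C=cloud(f); L=lid(C); hsv=cv2.cvtColor(f['pixels'],cv2.COLOR_BGR2HSV)
    m=(L[...,0]<.13)&(L[...,0]>-.09)&(abs(L[...,1])<.09)&(L[...,2]>.07)&(L[...,2]<.26)&(hsv[...,1]>90)&(hsv[...,0]<20)
    print('lid px',m.sum(), np.percentile(L[m],[2,50,98],axis=0).round(3)); return f,L
E
python3 - <<'E'
from h import *
goto(W(-.14,0,.081),165.85)
f,L=lidcheck(); cv2.imwrite('pics/top1.png',f['pixels'])
print(state()['contact_force'])
E
```

```text
shift [-0.59 -0.74 -0.19] turn [ 0.001 -0.003 -0.   ] now [0.4059 0.2261 0.0792] xhead 165.8 j6 -0.98
lid px 793 [[ 0.046 -0.078  0.09 ]
 [ 0.061 -0.006  0.195]
 [ 0.085  0.073  0.237]]
[-7.3401574   2.50132963  7.08243804]
```

The lid is open: its top edge is at local x 46 mm, z 237 mm, matching 1.35 rad. On to the soap.

```bash
python3 - <<'E'
from h import *
goto([.5954,-.1807,.20],58.2)
f=cam('wrist'); p,r,s=Rt(); print('cam in tool',r.T@(-f['R'].T@f['t']-p))
E
```

```text
shift [-28.28 -34.81 -12.19] turn [-0.002 -0.003  1.879] now [0.4059 0.2261 0.0792] xhead 165.9 j6 -0.98
cam in tool [ 0.06811763 -0.00142722 -0.12872643]
```

Emit:
send_rows(
  steps=[
    {"translation":[0,0,-4],"delta_rot":[0,0,0],"jaw":0},
    {"translation":[0,0,-8],"delta_rot":[0,0,0.1],"jaw":0},
    {"translation":[0,-2,-12.2],"delta_rot":[0,0,0.25],"jaw":3},
    {"translation":[-2,-6,-12.2],"delta_rot":[0,0,0.4],"jaw":8.5},
    {"translation":[-5,-10,-12.2],"delta_rot":[0,0,0.54],"jaw":8.5},
    {"translation":[-8,-13.5,-12.2],"delta_rot":[0,0,0.68],"jaw":8.5},
    {"translation":[-11,-17,-12.2],"delta_rot":[0,0,0.82],"jaw":8.5},
    {"translation":[-14,-20.5,-12.2],"delta_rot":[0,0,0.96],"jaw":8.5},
  ],
)

```text
time: 3.5
tool_pos: [0.4933, -0.0099, 0.2007]
tool_rot: [0.001, 0.57, 0.822, -0.0]
contact_force: [1.1, 0.2, 0.9]
gripper_width: 0.994
grasp_force: 0.0
```

```bash
python3 - <<'E'
from h import *
goto([.5954,-.1807,.20],58.2)
E
```

```text
shift [-19.57   3.59   0.1 ] turn [0.002 0.001 0.913] now [ 0.4933 -0.0099  0.2007] xhead 110.5 j6 -0.53
```

Emit:
send_rows(
  steps=[
    {"translation":[-3,0.5,0],"delta_rot":[0,0,0.14],"jaw":8.5},
    {"translation":[-6.5,1.2,0],"delta_rot":[0,0,0.28],"jaw":8.5},
    {"translation":[-10,1.8,0],"delta_rot":[0,0,0.42],"jaw":8.5},
    {"translation":[-13.5,2.5,0],"delta_rot":[0,0,0.56],"jaw":8.5},
    {"translation":[-17,3.1,1],"delta_rot":[0,0,0.7],"jaw":8.5},
    {"translation":[-19,3.6,3],"delta_rot":[0,0,0.84],"jaw":8.5},
    {"translation":[-19.3,3.6,5],"delta_rot":[0,0,0.9],"jaw":8.5},
    {"translation":[-19.3,3.6,6],"delta_rot":[0,0,0.9],"jaw":8.5},
  ],
)

```text
time: 4.3
tool_pos: [0.594, -0.1759, 0.1379]
tool_rot: [-0.001, 0.869, 0.494, -0.001]
contact_force: [0.6, -0.3, -0.1]
gripper_width: 0.993
grasp_force: 0.0
```

```bash
python3 - <<'E'
from h import *
goto([.5954,-.1807,.10],58.2)
f=cam('wrist'); cv2.imwrite('pics/w2.png',f['pixels'])
# soap rays: equidistant, onto plane z=.052
im=f['pixels']; hsv=cv2.cvtColor(im,cv2.COLOR_BGR2HSV)
k=cv2.inRange(hsv,(20,60,90),(35,160,255)); n,lab,st,ce=cv2.connectedComponentsWithStats(k); i=1+st[1:,4].argmax(); print(st[i],ce[i])
E
```

```text
shift [-0.34  0.38  3.79] turn [-0.003  0.001  0.018] now [ 0.594  -0.1759  0.1379] xhead 59.2 j6 0.13
[  252   216   153    77 10900] [328.0487156  253.14376147]
```

View pics/w2.png

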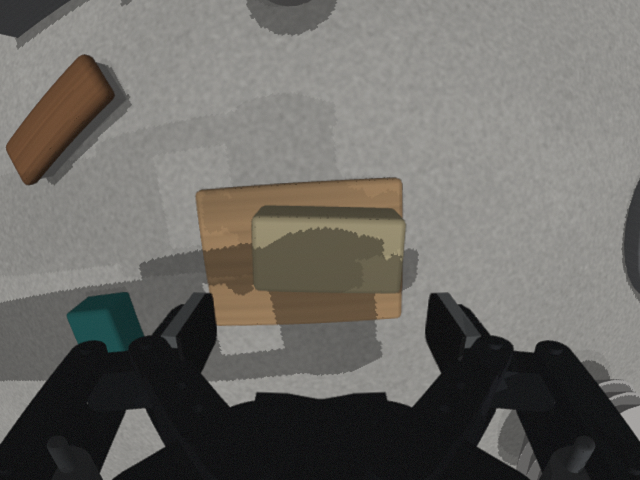

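The wrist view shows the soap at (328,253) with its long side along the jaw line. I took its long axis wrongly, and it is at -31.8°. I'll turn the tool 90° so the jaws close across the 50 mm width.

Emit:
send_rows(
  steps=[
    {"translation":[-0.3,0.4,0],"delta_rot":[0,0,-0.14],"jaw":8.5},
    {"translation":[-0.3,0.4,0],"delta_rot":[0,0,-0.29],"jaw":8.5},
    {"translation":[-0.3,0.4,0],"delta_rot":[0,0,-0.44],"jaw":8.5},
    {"translation":[-0.3,0.4,0],"delta_rot":[0,0,-0.59],"jaw":8.5},
    {"translation":[-0.3,0.4,0],"delta_rot":[0,0,-0.74],"jaw":8.5},
    {"translation":[-0.3,0.4,0],"delta_rot":[0,0,-0.89],"jaw":8.5},
    {"translation":[-0.3,0.4,0],"delta_rot":[0,0,-1.04],"jaw":8.5},
    {"translation":[-0.3,0.4,0],"delta_rot":[0,0,-1.18],"jaw":8.5},
  ],
)

```text
time: 5.15
tool_pos: [0.597, -0.1793, 0.1419]
tool_rot: [0.001, 0.443, 0.896, -0.0]
contact_force: [0.3, -0.1, 0.2]
gripper_width: 0.995
grasp_force: 0.0
```

Emit:
send_rows(
  steps=[
    {"translation":[0,0,0],"delta_rot":[0,0,-0.14],"jaw":8.5},
    {"translation":[0,0,0],"delta_rot":[0,0,-0.28],"jaw":8.5},
    {"translation":[0,0,0],"delta_rot":[0,0,-0.37],"jaw":8.5},
    {"translation":[0,0,0],"delta_rot":[0,0,-0.37],"jaw":8.5},
    {"translation":[0,0,1],"delta_rot":[0,0,-0.37],"jaw":8.5},
    {"translation":[0,0,2],"delta_rot":[0,0,-0.37],"jaw":8.5},
    {"translation":[0,0,3],"delta_rot":[0,0,-0.37],"jaw":8.5},
    {"translation":[0,0,3],"delta_rot":[0,0,-0.37],"jaw":8.5},
  ],
)

```text
time: 5.95
tool_pos: [0.5952, -0.179, 0.1081]
tool_rot: [-0.002, 0.275, 0.961, 0.0]
contact_force: [-0.1, 0.4, 0.1]
gripper_width: 0.993
grasp_force: 0.0
```

```bash
python3 - <<'E'
from h import *
goto([.5954,-.1807,.036],148.2)
f=cam('wrist'); cv2.imwrite('pics/w3.png',f['pixels'])
hsv=cv2.cvtColor(f['pixels'],cv2.COLOR_BGR2HSV)
v,u=np.mgrid[:480,:640]; du,dv=u-f['cx'],v-f['cy']; r=np.hypot(du,dv)+1e-9; th=r/f['fx']
ray=np.stack([np.sin(th)*du/r,np.sin(th)*dv/r,np.cos(th)],-1)
P=(ray*(f['range_z']/np.cos(th))[...,None]-f['t'])@f['R']
m=(P[...,2]>.045)&(P[...,2]<.058)&(hsv[...,0]>20)&(hsv[...,0]<40)&(hsv[...,1]>40)
m&=np.hypot(P[...,0]-.595,P[...,1]+.18)<.08
q=P[m]; print(m.sum(),cv2.minAreaRect((q[:,:2]*1000).astype(np.float32)))
E
```

```text
shift [-0.15 -0.13  7.21] turn [-0.001 -0.005 -0.002] now [ 0.5952 -0.179   0.1081] xhead 148.1 j6 -1.43
14626 ((593.9456787109375, -183.16024780273438), (49.48699188232422, 94.38233947753906), 58.25936508178711)
```

View pics/w3.png

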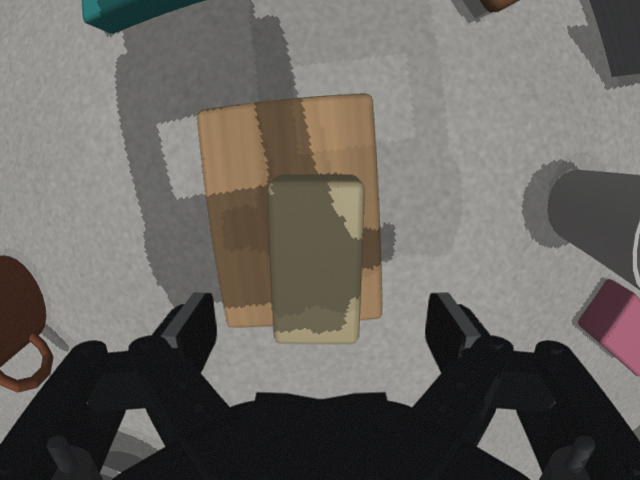

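The wrist view shows the soap upright at (316,260), between the open jaws and aligned with them. I'll lower and grip.

Emit:
send_rows(
  steps=[
    {"translation":[0,-0.2,2],"delta_rot":[0,0,0],"jaw":8.5},
    {"translation":[-0.1,-0.3,4],"delta_rot":[0,0,0],"jaw":8.5},
    {"translation":[-0.1,-0.3,5.5],"delta_rot":[0,0,0],"jaw":8.5},
    {"translation":[-0.1,-0.3,6.5],"delta_rot":[0,0,0],"jaw":8.5},
    {"translation":[-0.1,-0.3,7.0],"delta_rot":[0,0,0],"jaw":8.5},
    {"translation":[-0.1,-0.3,7.2],"delta_rot":[0,0,0],"jaw":8.5},
    {"translation":[-0.1,-0.3,7.2],"delta_rot":[0,0,0],"jaw":8.5},
    {"translation":[-0.1,-0.3,7.2],"delta_rot":[0,0,0],"jaw":8.5},
  ],
)

```text
time: 6.8
tool_pos: [0.5967, -0.183, 0.0401]
tool_rot: [0.001, 0.275, 0.962, -0.0]
contact_force: [0.2, 0.4, -0.0]
gripper_width: 0.994
grasp_force: 0.0
```

Emit:
send_rows(
  steps=[
    {"translation":[0,0,0],"delta_rot":[0,0,0],"jaw":6},
    {"translation":[0,0,0],"delta_rot":[0,0,0],"jaw":5},
    {"translation":[0,0,0],"delta_rot":[0,0,0],"jaw":4},
    {"translation":[0,0,0],"delta_rot":[0,0,0],"jaw":4},
    {"translation":[0,0,0],"delta_rot":[0,0,0],"jaw":4},
    {"translation":[0,0,0],"delta_rot":[0,0,0],"jaw":4},
    {"translation":[0,0,0],"delta_rot":[0,0,0],"jaw":4},
    {"translation":[0,0,0],"delta_rot":[0,0,0],"jaw":4},
  ],
)

```text
time: 7.6
tool_pos: [0.5966, -0.183, 0.0399]
tool_rot: [0.001, 0.275, 0.961, -0.0]
contact_force: [-0.5, 0.4, 4.9]
gripper_width: 0.571
grasp_force: 65.6
```

Emit:
send_rows(
  steps=[
    {"translation":[0,0,-2],"delta_rot":[0,0,0],"jaw":4},
    {"translation":[0,0,-5],"delta_rot":[0,0,0],"jaw":4},
    {"translation":[0,0,-8],"delta_rot":[0,0,0],"jaw":4},
    {"translation":[3,1,-11],"delta_rot":[0,0,-0.06],"jaw":4},
    {"translation":[7,2.5,-14],"delta_rot":[0,0,-0.12],"jaw":4},
    {"translation":[11,4,-16],"delta_rot":[0,0,-0.18],"jaw":4},
    {"translation":[15,5.5,-16],"delta_rot":[0,0,-0.24],"jaw":4},
    {"translation":[19,7,-16],"delta_rot":[0,0,-0.3],"jaw":4},
  ],
)

```text
time: 8.4
tool_pos: [0.4701, -0.0217, 0.1985]
tool_rot: [-0.0, 0.127, 0.992, 0.0]
contact_force: [0.3, 1.1, -2.4]
gripper_width: 0.572
grasp_force: 65.0
```

```bash
python3 - <<'E'
from h import *
goto(W(-.06,-.16,.2),165.85)
goto(W(-.015,0,.13),165.85); s=state(); print(s['gripper_width'],s['grasp_force'])
f,L=lidcheck()
E
```

```text
shift [ 3.75  5.69 -0.15] turn [ 0.    -0.001 -0.008] now [ 0.4701 -0.0217  0.1985] xhead 165.4 j6 -1.52
shift [-0.63 21.72  6.85] turn [ 0.    -0.001 -0.008] now [ 0.4701 -0.0217  0.1985] xhead 165.4 j6 -1.52
0.5717041296591191 64.99173760414124
lid px 789 [[ 0.046 -0.079  0.09 ]
 [ 0.061 -0.007  0.196]
 [ 0.085  0.072  0.237]]
```

Emit:
send_rows(
  steps=[
    {"translation":[0,3,0],"delta_rot":[0,0,0],"jaw":4},
    {"translation":[0,6,0],"delta_rot":[0,0,0],"jaw":4},
    {"translation":[0,9.5,0],"delta_rot":[0,0,0],"jaw":4},
    {"translation":[0,13,0],"delta_rot":[0,0,0],"jaw":4},
    {"translation":[0,16.5,0],"delta_rot":[0,0,0],"jaw":4},
    {"translation":[-0.3,19.5,1],"delta_rot":[0,0,0],"jaw":4},
    {"translation":[-0.3,21.3,2],"delta_rot":[0,0,0],"jaw":4},
    {"translation":[-0.3,21.3,4],"delta_rot":[0,0,0],"jaw":4},
  ],
)

```text
time: 9.25
tool_pos: [0.529, 0.1845, 0.1585]
tool_rot: [0.0, 0.127, 0.992, 0.0]
contact_force: [0.4, 0.2, -1.8]
gripper_width: 0.574
grasp_force: 65.0
```

```bash
python3 - <<'E'
from h import *
goto(W(-.015,-.002,.033),165.85); s=state(); print(s['contact_force'],s['grasp_force'])
f,L=lidcheck()
cv2.imwrite('pics/t2.png',cv2.resize(f['pixels'][180:360,170:370],(600,540)))
E
```

```text
shift [-0.12  0.07 12.55] turn [ 0.001  0.    -0.007] now [0.529  0.1845 0.1585] xhead 165.4 j6 -1.11
[ 0.36517711  0.20700398 -1.82796745] 64.95118260383606
lid px 683 [[ 0.046 -0.079  0.09 ]
 [ 0.063 -0.019  0.189]
 [ 0.085  0.073  0.237]]
```

View pics/t2.png

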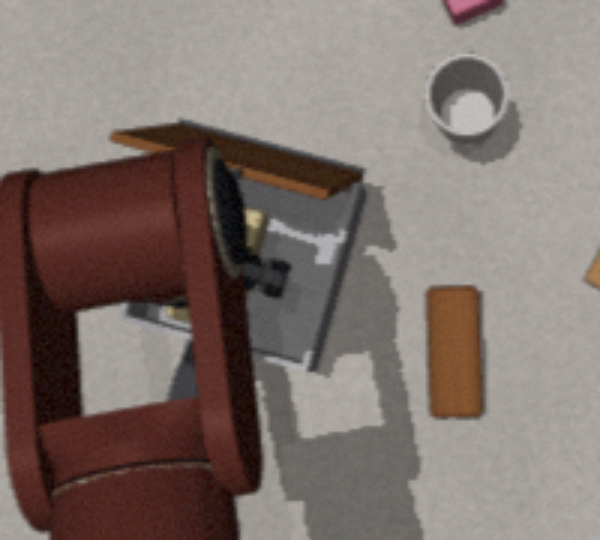

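The top view shows the soap hanging over the open caddy at (255,230), with the wrist near the lid edge. I'll check wrist clearance from depth before lowering.

```bash
python3 - <<'E'
from h import *
for n in ('top','scene'):
    f=cam(n); L=lid(cloud(f))
    m=(abs(L[...,1])<.14)&(L[...,0]>-.15)&(L[...,0]<.2)&(L[...,2]>.26)
    print(n,m.sum())
    for z in np.arange(.26,.5,.03):
        q=m&(abs(L[...,2]-z)<.015)
        if q.sum()>5: print(round(z-.125,3),q.sum(),np.percentile(L[q],98,axis=0)[:2].round(3))
E
```

```text
top 8641
0.165 7 [-0.049 -0.012]
0.195 18 [-0.046 -0.007]
0.225 19 [-0.042 -0.015]
0.255 45 [-0.017  0.016]
0.285 438 [0.035 0.016]
0.315 2544 [0.034 0.052]
0.345 3812 [0.013 0.044]
scene 4613
0.135 46 [0.019 0.032]
0.165 247 [0.021 0.032]
0.195 262 [0.02  0.031]
0.225 269 [0.021 0.031]
0.255 270 [0.027 0.045]
0.285 608 [0.042 0.06 ]
0.315 1214 [0.04  0.058]
0.345 1198 [0.016 0.045]
```

Emit:
send_rows(
  steps=[
    {"translation":[0,0,2],"delta_rot":[0,0,0],"jaw":4},
    {"translation":[0,0,4],"delta_rot":[0,0,0],"jaw":4},
    {"translation":[0,0,6],"delta_rot":[0,0,0],"jaw":4},
    {"translation":[0,0,8],"delta_rot":[0,0,0],"jaw":4},
    {"translation":[0,0,9.5],"delta_rot":[0,0,0],"jaw":4},
    {"translation":[0,0,10.5],"delta_rot":[0,0,0],"jaw":4},
    {"translation":[0,0,11],"delta_rot":[0,0,0],"jaw":4},
    {"translation":[0,0,11],"delta_rot":[0,0,0],"jaw":4},
  ],
)

```text
time: 10.2
tool_pos: [0.5286, 0.1822, 0.0489]
tool_rot: [-0.0, 0.128, 0.992, -0.0]
contact_force: [-0.3, 0.1, -2.0]
gripper_width: 0.573
grasp_force: 65.0
```

Emit:
send_rows(
  steps=[
    {"translation":[0,0,0.3],"delta_rot":[0,0,0],"jaw":4},
    {"translation":[0,0,0.6],"delta_rot":[0,0,0],"jaw":4},
    {"translation":[0,0,0.9],"delta_rot":[0,0,0],"jaw":4},
    {"translation":[0,0,1.1],"delta_rot":[0,0,0],"jaw":4},
    {"translation":[0,0,1.3],"delta_rot":[0,0,0],"jaw":4},
    {"translation":[0,0,1.4],"delta_rot":[0,0,0],"jaw":4},
    {"translation":[0,0,1.5],"delta_rot":[0,0,0],"jaw":4},
    {"translation":[0,0,1.5],"delta_rot":[0,0,0],"jaw":4},
  ],
)

```text
time: 11.0
tool_pos: [0.5287, 0.1823, 0.034]
tool_rot: [-0.0, 0.128, 0.992, -0.0]
contact_force: [0.5, -0.5, -1.9]
gripper_width: 0.577
grasp_force: 65.0
```

Emit:
send_rows(
  steps=[
    {"translation":[0,0,0.1],"delta_rot":[0,0,0],"jaw":4},
    {"translation":[0,0,0.15],"delta_rot":[0,0,0],"jaw":4},
    {"translation":[0,0,0.2],"delta_rot":[0,0,0],"jaw":4},
    {"translation":[0,0,0.25],"delta_rot":[0,0,0],"jaw":4},
    {"translation":[0,0,0.3],"delta_rot":[0,0,0],"jaw":4},
    {"translation":[0,0,0.3],"delta_rot":[0,0,0],"jaw":4},
    {"translation":[0,0,0.3],"delta_rot":[0,0,0],"jaw":4},
    {"translation":[0,0,0.3],"delta_rot":[0,0,0],"jaw":4},
  ],
)

```text
time: 11.8
tool_pos: [0.529, 0.1824, 0.0329]
tool_rot: [-0.0, 0.128, 0.992, -0.0]
contact_force: [-6.1, -2.2, 9.8]
gripper_width: 0.574
grasp_force: 66.4
```

Soap is on the floor (about 10 N contact), so I'll open.

Emit:
send_rows(
  steps=[
    {"translation":[0,0,-0.1],"delta_rot":[0,0,0],"jaw":4.9},
    {"translation":[0,0,-0.1],"delta_rot":[0,0,0],"jaw":5.3},
    {"translation":[0,0,-0.1],"delta_rot":[0,0,0],"jaw":6},
    {"translation":[0,0,-0.1],"delta_rot":[0,0,0],"jaw":6.8},
    {"translation":[0,0,-0.1],"delta_rot":[0,0,0],"jaw":6.8},
    {"translation":[0,0,-0.1],"delta_rot":[0,0,0],"jaw":6.8},
    {"translation":[0,0,-0.1],"delta_rot":[0,0,0],"jaw":6.8},
    {"translation":[0,0,-0.1],"delta_rot":[0,0,0],"jaw":6.8},
  ],
)

```text
time: 12.6
tool_pos: [0.5288, 0.1823, 0.0322]
tool_rot: [-0.0, 0.128, 0.992, -0.0]
contact_force: [0.4, -0.1, -0.9]
gripper_width: 0.793
grasp_force: 0.0
```

Emit:
send_rows(
  steps=[
    {"translation":[0,0,-1],"delta_rot":[0,0,0],"jaw":6.8},
    {"translation":[0,0,-3],"delta_rot":[0,0,0],"jaw":6.8},
    {"translation":[0,0,-6],"delta_rot":[0,0,0],"jaw":6.8},
    {"translation":[0,0,-10],"delta_rot":[0,0,0],"jaw":6.8},
    {"translation":[0,0,-14],"delta_rot":[0,0,0],"jaw":4},
    {"translation":[0,0,-19],"delta_rot":[0,0,0],"jaw":2},
    {"translation":[0,0,-24],"delta_rot":[0,0,0],"jaw":0},
    {"translation":[0,0,-27],"delta_rot":[0,0,0],"jaw":0},
  ],
)

```text
time: 13.4
tool_pos: [0.5297, 0.1826, 0.3084]
tool_rot: [0.004, 0.128, 0.992, 0.001]
contact_force: [1.0, 1.0, -0.2]
gripper_width: 0.108
grasp_force: 0.0
```

```bash
python3 - <<'E'
from h import *
goto(W(.1,-.003,.30),165.85); s=state(); print(s['contact_force'],s['gripper_width'])
f,L=lidcheck()
g=cam('wrist'); hsv=cv2.cvtColor(g['pixels'],cv2.COLOR_BGR2HSV)
v,u=np.mgrid[:480,:640]; du,dv=u-g['cx'],v-g['cy']; r=np.hypot(du,dv)+1e-9; th=r/g['fx']
P=np.stack([np.tan(th)*du/r,np.tan(th)*dv/r,np.ones_like(r)],-1)*g['range_z'][...,None]
L=lid((P-g['t'])@g['R'])
m=(abs(L[...,0])<.075)&(abs(L[...,1])<.075)&(L[...,2]>.03)&(L[...,2]<.06)
q=L[m]; print(m.sum(),cv2.minAreaRect((q[:,:2]*1000).astype(np.float32)),np.percentile(q[:,2],[3,50,97]))
cv2.imwrite('pics/w4.png',g['pixels'])
E
```

```text
shift [-11.51   0.27   0.92] turn [ 0.003  0.007 -0.01 ] now [0.5297 0.1826 0.3084] xhead 165.3 j6 -1.12
[ 1.01849972  1.03401137 -0.19521489] 0.10838473413705359
lid px 625 [[ 0.046 -0.079  0.09 ]
 [ 0.064 -0.024  0.18 ]
 [ 0.085  0.059  0.236]]
5837 ((0.0514984130859375, -0.288726806640625), (149.5648193359375, 149.75338745117188), 0.13563993573188782) [0.03307667 0.04496033 0.05725366]
```

View pics/w4.png

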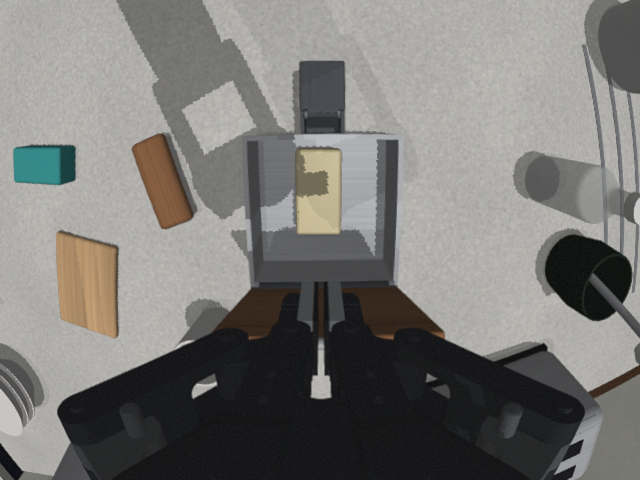

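The wrist view shows the soap flat inside the caddy, around (319,190), with the lid still open. Next I go over and behind the lid with shut fingers.

Emit:
send_rows(
  steps=[
    {"translation":[-2.5,0.2,0],"delta_rot":[0,0,0],"jaw":0},
    {"translation":[-5.5,0.2,0],"delta_rot":[0,0,0],"jaw":0},
    {"translation":[-8.5,0.2,0],"delta_rot":[0,0,0],"jaw":0},
    {"translation":[-11,0.2,0],"delta_rot":[0,0,0],"jaw":0},
    {"translation":[-12,0.2,0],"delta_rot":[0,0,0],"jaw":0},
    {"translation":[-12,0.2,3],"delta_rot":[0,0,0],"jaw":0},
    {"translation":[-12,0.2,6],"delta_rot":[0,0,0],"jaw":0},
    {"translation":[-12,0.2,8.5],"delta_rot":[0,0,0],"jaw":0},
  ],
)

```text
time: 14.3
tool_pos: [0.6442, 0.1539, 0.215]
tool_rot: [-0.001, 0.128, 0.992, -0.0]
contact_force: [0.2, -0.2, -0.3]
gripper_width: 0.003
grasp_force: 0.0
```

```bash
python3 - <<'E'
from h import *
th=1.3
# tip centre track: contact point d from hinge on outer face, tip half-width ~11 mm along x
for th in (1.35,1.1,.9,.7,.5,.3,.15,.05,0):
    d=.130; x=.08-d*np.cos(th)+.008*np.sin(th); z=.078+d*np.sin(th)+.008*np.cos(th); print(th,'face x z',round(x,4),round(z,4))
goto(W(.08,-.003,.22),165.85); s=state(); print(s['contact_force'])
E
```

```text
1.35 face x z 0.0593 0.2066
1.1 face x z 0.0282 0.1975
0.9 face x z 0.0055 0.1848
0.7 face x z -0.0143 0.1679
0.5 face x z -0.0303 0.1473
0.3 face x z -0.0418 0.1241
0.15 face x z -0.0473 0.1053
0.05 face x z -0.0494 0.0925
0 face x z -0.05 0.086
shift [ 2.29  0.12 -0.5 ] turn [-0.001 -0.002 -0.01 ] now [0.6442 0.1539 0.215 ] xhead 165.3 j6 -1.19
[ 0.19652759 -0.15872731 -0.334761  ]
```

Emit:
send_rows(
  steps=[
    {"translation":[1.5,0.1,0],"delta_rot":[0,0,0],"jaw":0},
    {"translation":[3,0.1,0],"delta_rot":[0,0,0],"jaw":0},
    {"translation":[4.5,0.1,0],"delta_rot":[0,0,0],"jaw":0},
    {"translation":[6,0.1,0.3],"delta_rot":[0,0,0],"jaw":0},
    {"translation":[7.3,0.1,0.9],"delta_rot":[0,0,0],"jaw":0},
    {"translation":[8.6,0.1,1.6],"delta_rot":[0,0,0],"jaw":0},
    {"translation":[9.7,0.1,2.4],"delta_rot":[0,0,0],"jaw":0},
    {"translation":[10.6,0.1,3.3],"delta_rot":[0,0,0],"jaw":0},
  ],
)

```text
time: 15.1
tool_pos: [0.5421, 0.182, 0.1838]
tool_rot: [0.0, 0.128, 0.992, 0.0]
contact_force: [1.2, 0.0, 0.3]
gripper_width: 0.005
grasp_force: 0.3
```

```bash
python3 - <<'E'
from h import *
goto(W(-.003,-.003,.182),165.85); s=state(); print(s['contact_force'])
f,L=lidcheck()
E
```

```text
shift [-0.   -0.09  0.18] turn [ 0.     0.    -0.009] now [0.5421 0.182  0.1838] xhead 165.3 j6 -1.12
[1.21499227 0.02004989 0.31188378]
lid px 1427 [[-0.035 -0.078  0.085]
 [ 0.036 -0.047  0.127]
 [ 0.082  0.015  0.189]]
```

The lid is following the fingertip at about 0.7 rad. Continuing.

Emit:
send_rows(
  steps=[
    {"translation":[0.8,0,1],"delta_rot":[0,0,0],"jaw":0},
    {"translation":[1.5,0,2],"delta_rot":[0,0,0],"jaw":0},
    {"translation":[2.1,0,3.1],"delta_rot":[0,0,0],"jaw":0},
    {"translation":[2.6,0,4.2],"delta_rot":[0,0,0],"jaw":0},
    {"translation":[2.9,0,5.1],"delta_rot":[0,0,0],"jaw":0},
    {"translation":[3.1,0,5.9],"delta_rot":[0,0,0],"jaw":0},
    {"translation":[3.2,0,6.4],"delta_rot":[0,0,0],"jaw":0},
    {"translation":[3.2,0,6.5],"delta_rot":[0,0,0],"jaw":0},
  ],
)

```text
time: 15.95
tool_pos: [0.5117, 0.1897, 0.1183]
tool_rot: [-0.001, 0.128, 0.992, -0.0]
contact_force: [-1.3, 0.4, 1.1]
gripper_width: 0.003
grasp_force: 0.4
```

```bash
python3 - <<'E'
from h import *
goto(W(-.04,-.003,.100),165.85); s=state(); print(s['contact_force'])
f,L=lidcheck()
E
```

```text
shift [ 0.57 -0.1   1.83] turn [-0.001 -0.001 -0.01 ] now [0.5117 0.1897 0.1183] xhead 165.3 j6 -1.1
[-1.27364107  0.42980566  1.0638313 ]
lid px 2275 [[-0.072 -0.078  0.083]
 [ 0.034 -0.036  0.092]
 [ 0.079  0.073  0.109]]
```

Emit:
send_rows(
  steps=[
    {"translation":[0.3,0,0.5],"delta_rot":[0,0,0],"jaw":0},
    {"translation":[0.4,0,0.9],"delta_rot":[0,0,0],"jaw":0},
    {"translation":[0.4,0,1.2],"delta_rot":[0,0,0],"jaw":0},
    {"translation":[0.4,0,1.5],"delta_rot":[0,0,0],"jaw":0},
    {"translation":[0.4,0,1.7],"delta_rot":[0,0,0],"jaw":0},
    {"translation":[0.4,0,1.85],"delta_rot":[0,0,0],"jaw":0},
    {"translation":[0.4,0,1.9],"delta_rot":[0,0,0],"jaw":0},
    {"translation":[0.4,0,1.9],"delta_rot":[0,0,0],"jaw":0},
  ],
)

```text
time: 16.8
tool_pos: [0.508, 0.1908, 0.1]
tool_rot: [-0.0, 0.128, 0.992, -0.0]
contact_force: [-0.6, -0.1, 2.2]
gripper_width: 0.002
grasp_force: 0.6
```

Emit:
send_rows(
  steps=[
    {"translation":[0,0,0.1],"delta_rot":[0,0,0],"jaw":0},
    {"translation":[0,0,0.2],"delta_rot":[0,0,0],"jaw":0},
    {"translation":[0,0,0.3],"delta_rot":[0,0,0],"jaw":0},
    {"translation":[0,0,0.3],"delta_rot":[0,0,0],"jaw":0},
    {"translation":[0,0,0.4],"delta_rot":[0,0,0],"jaw":0},
    {"translation":[0,0,0.4],"delta_rot":[0,0,0],"jaw":0},
    {"translation":[0,0,0.4],"delta_rot":[0,0,0],"jaw":0},
    {"translation":[0,0,0.4],"delta_rot":[0,0,0],"jaw":0},
  ],
)

```text
time: 17.6
tool_pos: [0.5082, 0.1909, 0.0979]
tool_rot: [-0.0, 0.128, 0.992, -0.0]
contact_force: [-7.2, -1.1, 11.8]
gripper_width: -0.002
grasp_force: 6.0
```

Force is rising sharply at the hard stop, so the lid is fully down. I'll lift slowly and check.

Emit:
send_rows(
  steps=[
    {"translation":[0,0,-0.3],"delta_rot":[0,0,0],"jaw":0},
    {"translation":[0,0,-0.6],"delta_rot":[0,0,0],"jaw":0},
    {"translation":[0,0,-1],"delta_rot":[0,0,0],"jaw":0},
    {"translation":[0,0,-1.5],"delta_rot":[0,0,0],"jaw":0},
    {"translation":[0,0,-2.5],"delta_rot":[0,0,0],"jaw":0},
    {"translation":[0,0,-5],"delta_rot":[0,0,0],"jaw":0},
    {"translation":[0,0,-9],"delta_rot":[0,0,0],"jaw":0},
    {"translation":[0,0,-13],"delta_rot":[0,0,0],"jaw":0},
  ],
)

```text
time: 18.4
tool_pos: [0.5077, 0.1907, 0.2273]
tool_rot: [-0.001, 0.128, 0.992, -0.0]
contact_force: [1.6, -0.1, 0.5]
gripper_width: 0.001
grasp_force: 0.0
```

Emit:
send_rows(
  steps=[
    {"translation":[0,0,-4],"delta_rot":[0,0,0],"jaw":0},
    {"translation":[0,-4,-6],"delta_rot":[0,0,0],"jaw":0},
    {"translation":[0,-8,-6],"delta_rot":[0,0,0],"jaw":0},
    {"translation":[0,-12,-6],"delta_rot":[0,0,0],"jaw":0},
    {"translation":[0,-16,-6],"delta_rot":[0,0,0],"jaw":0},
    {"translation":[0,-20,-6],"delta_rot":[0,0,0],"jaw":0},
    {"translation":[0,-24,-6],"delta_rot":[0,0,0],"jaw":0},
    {"translation":[0,-24,-6],"delta_rot":[0,0,0],"jaw":0},
  ],
)

```text
time: 19.2
tool_pos: [0.4465, -0.0447, 0.287]
tool_rot: [0.001, 0.131, 0.991, -0.001]
contact_force: [0.4, -0.6, -1.0]
gripper_width: -0.001
grasp_force: 0.0
```

```bash
python3 - <<'E'
from h import *
s=state(); print(s['contact_force'],s['tool_pos'])
f,L=lidcheck()
cv2.imwrite('pics/end.png',f['pixels'])
m=(abs(L[...,1])<.02)&(L[...,0]<-.115)&(L[...,0]>-.15)&(L[...,2]>.03); print('paddle z',np.median(L[m][:,2]))
E
```

```text
[ 0.43684974 -0.59267651 -1.0273317 ] [ 0.4464903  -0.04471376  0.2869606 ]
lid px 4281 [[-0.077 -0.077  0.082]
 [-0.001 -0.001  0.086]
 [ 0.076  0.075  0.09 ]]
paddle z 0.07734632884071163
```

View pics/end.png

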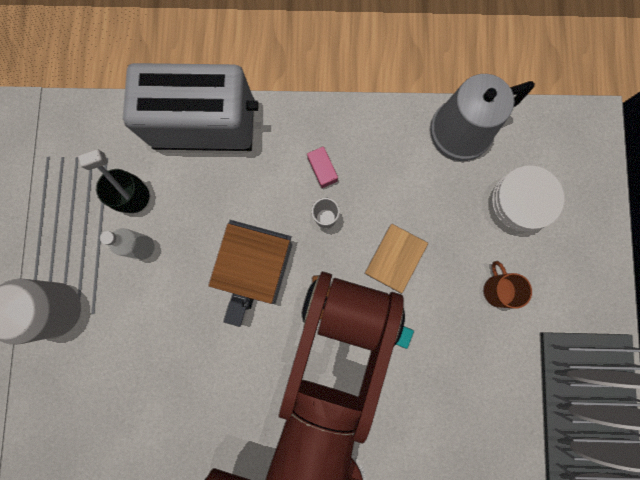

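The lid is shut and latched at (251,262), with its face at 86 mm. The paddle at (236,312) is back at 77 mm, the board is empty and the bystanders are where they stood. Handing in.

```bash
python3 -c "
from plant import *
print(job_done())"
```

```text
the job is handed in; nothing more can be done
None
```

I handed the job in at about 19 s: the soap was laid flat in the caddy and let go, the lid is snapped shut with the latch back at rest, and the bystanders I could see had not moved. In the last picture the arm hid most of the scrubbing brush. `job_done()` returned no verdict.

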